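# Let the last walnuts out of the dispenser into the jar

### The job

Let the last four walnuts out of the nut dispenser into the empty glass jar, without gripping or lifting anything: with the fingers, gently push the open jar along the board until its mouth is well under the lip of the chute. Then press the paddle of the rocking lever down with the fingertips so that the gate at its other end lifts clear, keep it down until all four walnuts have rolled into the jar, and let the paddle come up again so that the gate is shut. Do not touch the walnuts or the gate itself, keep the jar upright and leave it standing under the lip, and leave the other things on the board where they are.

Things in the scene. Friction and masses are not known exactly. Their poses are not given: they have to be found in the camera images.
- dispenser: White steel nut dispenser, fixed: a narrow open chute (40 mm inside, walls 22 mm high) slopes down at 0.17 rad from a clear hopper to its lip. Origin: on the board straight below the middle of the lip. x points level up the chute to the hopper (walnuts run to -x), y across, z up. The chute overhangs free from x = 0 to 0.21 m (a slanting strut under it from 0.14); beyond stand foot, frame and hopper (150 mm wide, 320 mm high; wall to the paddle at x = 0.268).
- lip (a point): The middle of the chute's lip, the edge over which the walnuts roll: 110 mm above the board, the chute's underside there at 107 mm. The walnuts land from about 0 to 60 mm in front of it (dispenser -x).
- jar_spot (a point): The point on the board 30 mm in front of the lip (x = -0.030, y = 0 in the dispenser's frame) where the jar's axis stands best, so that its mouth catches every walnut; about 20 mm off along x or 18 mm along y is still good.
- lever (a joint): Rocking lever of bright steel, a yoke astride the chute; its hinge lies across the chute at x = 0.100, z = 0.172 m in the dispenser's frame. 0 = at rest, gate shut; positive = paddle down, gate up; stop at 0.50 rad. A spring brings it back to 0. The walnuts pass from about 0.35 rad on; at the stop the gate is 50 mm above the chute floor. Force at the paddle about 2.5 N to start, 6 N at the stop.
- paddle_top (a point): Middle of the paddle's upper face, a plate with a black rubber pad, 46 mm along the chute by 57 mm across, at the lever's hopper end. At rest at x = 0.195, y = 0, z = 0.232 m in the dispenser's frame; to the stop it moves down 53 mm and 17 mm to +x on the arc round the hinge. It turns with the lever: at rest 0.25 rad down towards the lip, at the stop 0.25 rad down towards the hopper.
- gate (a point): Middle of the gate's lower edge. The gate is the 3 mm steel plate, 37 mm wide and 42 mm high with a 57 mm cross-piece, at the lip end of the rocking lever; at rest it stands across the chute 12 mm up from the lip, 1.5 mm above its floor, and holds back the first walnut.
- jar: The empty open jar of clear glass with a thin steel wire round its neck and rim: 100 mm outside diameter, 95 mm high, straight wall 4 mm thick, about 0.3 to 0.55 kg, loose on the board; it slides at about 2 to 7 N pushed low. Origin: centre of its underside; z up along its axis. It starts 11 to 17 cm in front of the lip and up to 4 cm to one side.
- walnut1: Walnut 1 in its shell, a loose ball 34 mm across, 12 g, origin at its centre; in the chute, number 1 from the gate.
- walnut2: Walnut 2 in its shell, a loose ball 34 mm across, 12 g, origin at its centre; in the chute, number 2 from the gate.
- walnut3: Walnut 3 in its shell, a loose ball 34 mm across, 12 g, origin at its centre; in the chute, number 3 from the gate.
- walnut4: Walnut 4 in its shell, a loose ball 34 mm across, 12 g, origin at its centre; in the chute, number 4 from the gate.
- spice_dispenser: Bystander: push-top plastic spice dispenser, 48 mm diameter, 103 mm high; origin at the centre of its underside.
- scoop: Bystander: copper-toned aluminium scoop lying on the board, 165 mm long, 62 mm wide, 30 mm high; origin under the back of its bowl, bowl towards +x, handle (90 mm) towards -x.
- stretch_lid: Bystander: black silicone stretch lid lying flat, 92 mm diameter with a small pull tab, 7 mm high; origin at the centre of its underside.
- crock: Bystander: stoneware crock with a wooden lid, 144 mm diameter, 162 mm high; origin at the centre of its underside.
- pepper_mill: Bystander: wooden pepper mill, 52 mm diameter, 148 mm high; origin at the centre of its underside.
- salt_bowl: Bystander: small stoneware bowl, 76 mm diameter, 36 mm high; origin at the centre of its underside.
- tea_tin: Bystander: round metal tin, 56 mm diameter, 46 mm high; origin at the centre of its underside.
Not all that is in view belongs to the job. What is shaped like the jar but pink or turquoise is not meant.

How it is judged:
On the way, in this order (a step that is already met when the one before it is completed fails the run):
1. the jar stands with its mouth under the lip of the chute, gate still shut (x of jar in the frame of dispenser between -0.055 and -0.008 m and y of jar in the frame of dispenser between -0.024 and 0.024 m and value of joint lever below 0.1 rad and linear speed of jar below 0.02 m/s and angle between jar's own z axis and vertical below 0.1 rad), for 0.2 s.
2. with the jar in place, the fingers press the paddle down so that the gate is lifted clear (x of jar in the frame of dispenser between -0.055 and -0.008 m and y of jar in the frame of dispenser between -0.024 and 0.024 m and value of joint lever above 0.3 rad and (contact force between the fingers and lever_c2 above 0.5 N or contact force between the fingers and lever_c3 above 0.5 N)), for 0.2 s.
At the end, for the whole second after the job is handed in: All four walnuts lie at rest in the jar; the jar stands upright on the board under the lip (its axis 8 to 55 mm in front of the lip and within 24 mm of the chute's centre line); the lever is back at rest (under 0.05 rad), gate shut (horizontal distance between each of walnut1, walnut2, walnut3, walnut4 and jar below 0.042 m and height (world z) of each of walnut1, walnut2, walnut3, walnut4 below 0.085 m and linear speed of each of walnut1, walnut2, walnut3, walnut4, jar below 0.03 m/s and x of jar in the frame of dispenser between -0.055 and -0.008 m and y of jar in the frame of dispenser between -0.024 and 0.024 m and value of joint lever below 0.05 rad and angle between jar's own z axis and vertical below 0.08 rad and height (world z) of jar below 0.006 m); the robot touches nothing.
It fails at once if the jar is lifted off the board or tipped (height (world z) of jar above 0.012 m or angle between jar's own z axis and vertical above 0.25 rad).
It fails at once if the glass jar is gripped or shoved hard (over 25 N) (contact force between the fingers and jar above 25 N).
It fails at once if the robot touches a walnut (contact force between any of the fingers, the arm and walnut1 above 0.3 N or contact force between any of the fingers, the arm and walnut2 above 0.3 N or contact force between any of the fingers, the arm and walnut3 above 0.3 N or contact force between any of the fingers, the arm and walnut4 above 0.3 N).
It fails at once if the robot touches the gate itself (contact force between any of the fingers, the arm and lever_c0 above 0.5 N or contact force between any of the fingers, the arm and lever_c1 above 0.5 N).
It fails at once if one of the other things on the board is moved by more than 3 cm or knocked over (distance of any of spice_dispenser, scoop, stretch_lid, crock, pepper_mill, salt_bowl, tea_tin from where it was at the start of the episode above 0.03 m or angle between any of spice_dispenser, scoop, stretch_lid, crock, pepper_mill, salt_bowl, tea_tin's own z axis and vertical above 0.4 rad).
It also fails if it takes over 58 s, if anything falls off the work surface, if the arm or the gripper's body presses on something with over 40 N, if the wrist force passes 120 N, or if a joint passes its speed limit or range.

### The arm

A 6-joint arm with a two-finger parallel gripper is mounted at the origin on the work surface. World frame = base frame: x ahead of the robot, y to its left, z up, the work surface at z = 0. Lengths are in m, angles in rad, forces in N, time in s.
With the tool pointing down it reaches from about 0.2 to 0.875 m from the base axis. Payload 3.4 kg.
Tool frame: the origin (TCP) lies between the finger pads; the fingertips stand 25 mm ahead of it and the grasp point (between the pads) lies 6 mm ahead of it (r.nose_length is the z of the fingertips in the tool frame, in m); z points along the fingers, x is the direction in which the jaws open and shut, and the axes are right-handed (so a half turn about z gives the same grasp; the last joint's range is limited). The gripper opens to 94 mm and grips with 3 to 60 N. Pads are 16 mm wide; open, the fingers measure 119 mm over their backs; the gripper's body (75 mm by 177 mm) begins 78 mm behind the grasp point.
Start: joints at [1.043, 0.276, 1.505, -0, 1.361, -0.121], TCP at [0.228, 0.528, 0.197] pointing down, gripper open.
Joint ranges: [-2.89, 2.89], [-0.75, 2.08], [0.22, 2.7], [-1.18, 4.32], [0.11, 2.71], [-2.7, 2.7]. Speed limits (rad/s): [2.57, 2.57, 3.14, 3.14, 3.14, 3.14].

### API

Orientations are given as a unit quaternion [w, x, y, z].
In Python, from plant import r, gripper_to, inverse_kinematics, vision, models, telemetry gives the robot as it stands. Calls block until the motion is done:
- r.move_to(position, orientation): joint-space move of the TCP to a pose.
- r.move_l(position, rot=None, vel=0.15, guard=None): straight line of the TCP; rot=None keeps the orientation; vel is the mean speed in m/s. With guard (N) it stops when the force on the tool has changed by that much, and returns True; else False.
- r.movej(angles): joint-space move.
- gripper_to(opening, f_grip=None): finger opening in m; f_grip is the grip in N (None keeps the last); returns when the fingers have stopped.
- r.hold(seconds).
- inverse_kinematics(position, orientation): joint angles nearest the present ones, or None.
- vision.snapshot(name): name is "side" or "top"; returns the picture (420x560x3 uint8, red, green, blue); there is no depth.
- vision.get_calibration(name): a dict with "fx", "fy", "cx", "cy" (pixels), "position" and "orientation" of the camera in the world. Camera axes: x right, y down, z forward; pixel columns grow to the right and rows downward; lengths in m; the calibration is good to about 2 mm. A picture is of the moment at which its call begins. get_calibration takes no time and is no camera call.
A pose or a line that the arm cannot do raises r.PlanningError and nothing moves.
- r.sign_off(): hands the job in, once; it reports no verdict.
Trained networks look in the newest picture that a camera, given by its name, has taken for a name from the list of things; names that differ only in an ending like _2 or _b are one class to them, and where a whole thing is asked for, a point or a joint stands for the part that bears it (a point fixed in the world has none). Each returns a list of dicts, best first, with "score" (0 to 1); they miss things now and then, are a little off and sometimes report something else, mostly with a low value. They report only what shows in the picture. A call takes as long as a camera call. They do not tell look-alikes from the thing itself.
- models.boxes_of(thing, camera): "at" ([x, y, z] in m, in world coordinates, good to about 4 mm: the middle of the surface that is visible of it).
- models.regions_of(thing, camera): "pixels" (420x560 bool, what is visible of it).
- models.mark_of(thing, camera): "at" ([x, y, z] in m, in world coordinates, good to about 4 mm: a listed point, or the origin of a listed thing).
Readings, each from a call of its own:
- telemetry.current_t(): time.
- telemetry.current_joints(): joint angles.
- telemetry.current_dq(): joint speeds.
- telemetry.current_joint_efforts(): joint torques, N m.
- telemetry.current_ee_pos(): TCP position.
- telemetry.current_tool_rot(): TCP orientation.
- telemetry.current_wrist_force(): force on the tool from outside, world axes, zero at the start.
- telemetry.current_torque(): the same for the moment, N m.
- telemetry.current_opening(): finger opening in m.
Only numpy, scipy, OpenCV 4.12 (cv2) and the standard library are available. Lean on these libraries where they do the work, as an engineer would, in place of code of your own. Each camera call takes 0.05 s, during which the arm holds its last target.

## Working session

There is one attempt and no reset: what is moved stays moved. The work goes in short steps, each a Python script; the robot and the scene stay as the last script left them, time stands still between calls to the robot, and variables do not carry over. Pictures are saved under pics/ and viewed, and the job is handed in when it is done.

```bash
ls; mkdir -p pics; python3 - <<'E'
from plant import r, vision, models, telemetry
import cv2,numpy as np
for n in("side","top"):
    im=vision.snapshot(n); cv2.imwrite(f"pics/{n}0.png",im[:,:,::-1])
    print(n,vision.get_calibration(n))
    for t in ["dispenser","lip","jar_spot","paddle_top","gate","jar","walnut1","spice_dispenser","scoop","stretch_lid","crock","pepper_mill","salt_bowl","tea_tin"]:
        print(t,[(np.round(d["at"],3).tolist(),round(d["score"],2)) for d in models.mark_of(t,n)][:4])
print(telemetry.current_t(),r.nose_length)
E
```

```text
pics
side {'fx': 437.1758418107597, 'fy': 437.1758418107597, 'cx': 273.5986000102589, 'cy': 218.60054652832554, 'position': array([ 0.15905476, -0.94599539,  1.10856872]), 'orientation': array([-0.35770902,  0.90587449, -0.21411996,  0.07475498])}
dispenser [([0.668, -0.123, 0.005], 0.57)]
lip [([0.508, 0.037, 0.109], 0.88)]
jar_spot []
paddle_top [([0.509, 0.234, 0.232], 0.94)]
gate [([0.516, 0.049, 0.114], 0.93), ([0.51, 0.132, 0.144], 0.67), ([0.505, 0.229, 0.231], 0.56)]
jar [([0.479, -0.115, -0.002], 0.9), ([0.335, -0.13, 0.0], 0.71), ([0.544, -0.288, 0.002], 0.58)]
walnut1 [([0.514, 0.098, 0.14], 0.58), ([0.511, 0.132, 0.143], 0.45), ([0.509, 0.167, 0.151], 0.36)]
spice_dispenser [([0.418, 0.056, -0.0], 0.74)]
scoop [([0.668, -0.125, 0.005], 0.94)]
stretch_lid [([0.655, 0.052, 0.002], 0.84)]
crock [([0.554, -0.53, -0.001], 0.67), ([0.664, -0.122, 0.001], 0.52)]
pepper_mill [([0.43, 0.157, 0.0], 0.64)]
salt_bowl [([0.638, 0.214, -0.005], 0.74)]
tea_tin [([0.604, 0.159, -0.001], 0.68)]
top {'fx': 546.372759587649, 'fy': 546.372759587649, 'cx': 268.8195429514573, 'cy': 211.5629731
[... 426 characters left out ...]
], 0.56), ([0.667, -0.126, -0.003], 0.44)]
jar [([0.481, -0.116, 0.001], 0.91), ([0.544, -0.285, -0.001], 0.79), ([0.337, -0.136, 0.003], 0.64)]
walnut1 [([0.511, 0.166, 0.149], 0.73), ([0.51, 0.067, 0.131], 0.72), ([0.512, 0.136, 0.142], 0.6), ([0.516, 0.098, 0.139], 0.46)]
spice_dispenser [([0.42, 0.061, -0.003], 0.68)]
scoop [([0.665, -0.125, 0.001], 0.96), ([0.513, 0.035, 0.109], 0.43)]
stretch_lid [([0.654, 0.051, 0.001], 0.77)]
crock [([0.556, -0.531, 0.0], 0.61), ([0.512, 0.038, 0.106], 0.38)]
pepper_mill [([0.426, 0.156, 0.001], 0.84), ([0.636, 0.221, 0.002], 0.2)]
salt_bowl [([0.634, 0.218, -0.0], 0.97), ([0.511, 0.048, 0.114], 0.7)]
tea_tin [([0.607, 0.161, 0.003], 0.65)]
1.5 0.025
```

View pics/side0.png

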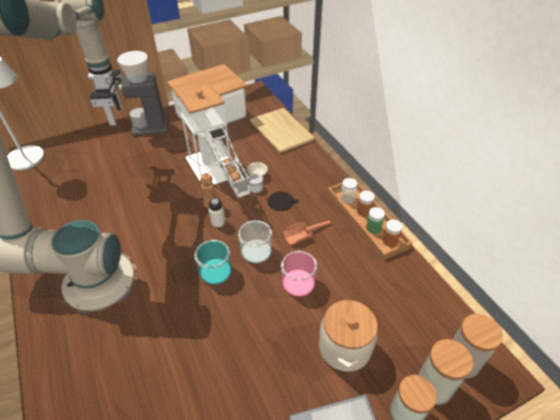

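View pics/top0.png

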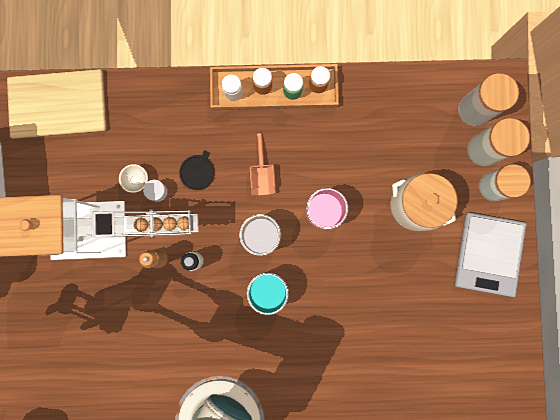

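The clear jar is at top-view pixel (260,235), with turquoise at (268,293) and pink at (326,209). The chute lip is near (198,223). The marks agree with that, so the jar is at about (0.480,-0.116) and the chute runs along world +y. I'll refine these positions and set up the push.

```bash
cat > h.py <<'E'
from plant import r, gripper_to, inverse_kinematics, vision, models, telemetry
import numpy as np,cv2
from scipy.spatial.transform import Rotation as R
def quat(yaw, flip=False):
    # tool z down, tool x at world angle yaw
    x=np.array([np.cos(yaw),np.sin(yaw),0]); z=np.array([0,0,-1.]); y=np.cross(z,x)
    q=R.from_matrix(np.c_[x,y,z]).as_quat(); return [q[3],q[0],q[1],q[2]]
def shot(n,f):
    im=vision.snapshot(n); cv2.imwrite(f"pics/{f}.png",cv2.resize(im,None,fx=1.4,fy=1.4)[:,:,::-1])
E
python3 - <<'E'
from h import *
A={k:[] for k in["lip","gate","paddle_top","jar"]}
ref={"lip":(.512,.037),"gate":(.514,.048),"paddle_top":(.51,.232),"jar":(.48,-.116)}
for i in range(4):
  for n in("side","top"):
    vision.snapshot(n)
    for k in A:
      for d in models.mark_of(k,n):
        if np.hypot(*(np.array(d["at"][:2])-ref[k]))<.02 : A[k].append(d["at"]);break
for k in A: print(k,len(A[k]),np.mean(A[k],0).round(4),np.std(A[k],0).round(4))
L,P=[np.mean(A[k],0)[:2] for k in("lip","paddle_top")]; d=P-L; print(np.linalg.norm(d),np.arctan2(d[1],d[0]))
j=np.mean(A["jar"],0)[:2]; u=d/np.linalg.norm(d); t=L-.03*u; print("target",t,"dir",np.arctan2(*(t-j)[::-1]))
print(telemetry.current_t())
for yaw in (-.27,-.27+np.pi,0,np.pi):
  for p in([.46,-.2,.2],[.51,.22,.35]):
    q=inverse_kinematics(p,quat(yaw)); print(yaw,p,None if q is None else np.round(q,2))
E
```

```text
lip 8 [0.5115 0.0369 0.1105] [0.0028 0.0021 0.0017]
gate 8 [0.5126 0.0466 0.0999] [0.0019 0.0053 0.0376]
paddle_top 8 [0.5064 0.2314 0.2315] [0.0011 0.0013 0.0019]
jar 7 [ 0.481  -0.1157 -0.0009] [0.0015 0.0017 0.001 ]
0.19460206592557028 1.596556867445571
target [0.51223523 0.00687245] dir 1.3209736305888655
3.5
-0.27 [0.46, -0.2, 0.2] [-0.55  0.16  1.65 -0.    1.33 -0.28]
-0.27 [0.51, 0.22, 0.35] [ 0.28  0.2   1.24 -0.    1.7   0.55]
2.871592653589793 [0.46, -0.2, 0.2] None
2.871592653589793 [0.51, 0.22, 0.35] [ 0.28  0.2   1.24 -0.    1.7  -2.59]
0 [0.46, -0.2, 0.2] [-0.55  0.16  1.65 -0.    1.33 -0.55]
0 [0.51, 0.22, 0.35] [ 0.28  0.2   1.24 -0.    1.7   0.28]
3.141592653589793 [0.46, -0.2, 0.2] [-0.55  0.16  1.65 -0.    1.33  2.59]
3.141592653589793 [0.51, 0.22, 0.35] None
```

```bash
python3 - <<'E'
from h import *
a=1.321; u=np.array([np.cos(a),np.sin(a)]); j=np.array([.481,-.1157]); q=quat(a-np.pi/2)
q0=telemetry.current_tool_rot()
r.move_to([.13,.30,.36],q0)
r.move_to([.30,-.13,.36],q)
p=j-.088*u
r.move_to([*p,.2],q)
gripper_to(.066)
r.move_l([*p,.043],vel=.12,guard=8)
print(telemetry.current_t(),telemetry.current_ee_pos(),telemetry.current_opening(),telemetry.current_wrist_force())
shot("top","t1");shot("side","s1")
E
```

```text
9.3583 [ 0.45977142 -0.20130621  0.04361606] 0.06610271333198263 [ 0.25642792 -1.21594377 -0.54389778]
```

View pics/t1.png

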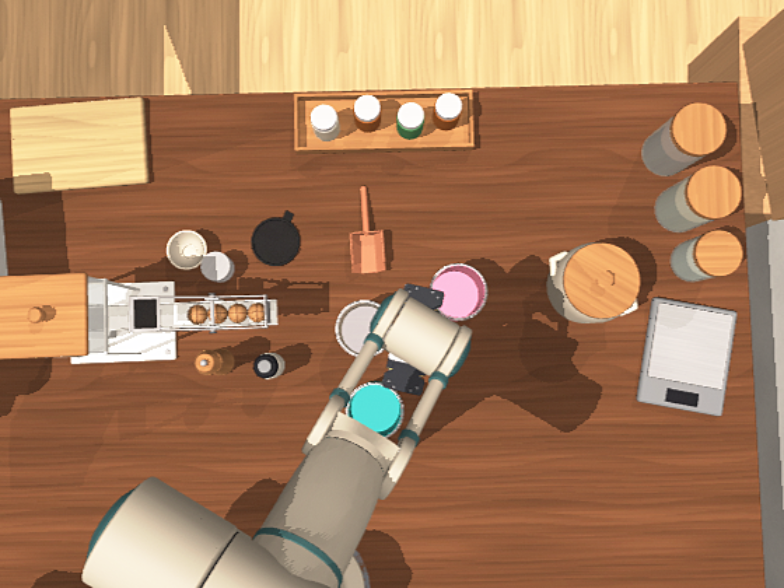

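View pics/s1.png

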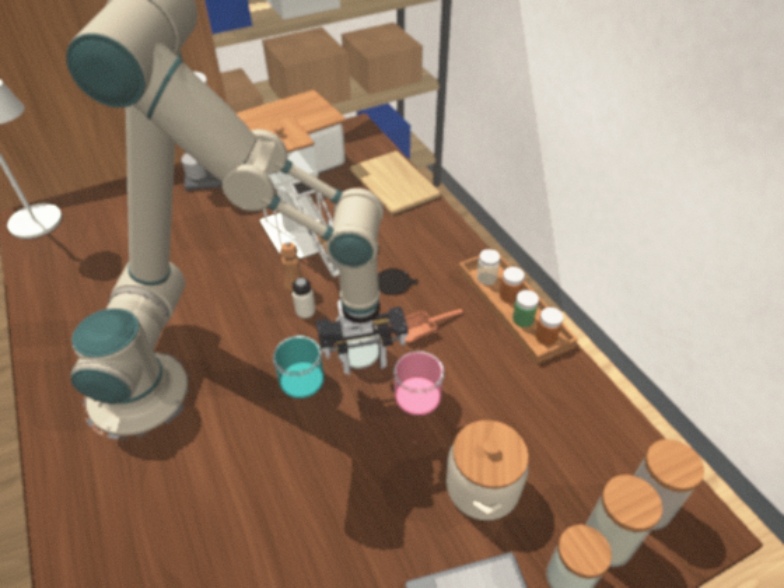

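The gripper is behind the jar at top-view (410,340). The fingers straddle the jar's rear and are clear of the pink and turquoise jars. Next I'll push.

```bash
python3 - <<'E'
from h import *
a=1.321; u=np.array([np.cos(a),np.sin(a)]); t=np.array([.5122,.0069])
e=t-.0456*u
s=telemetry.current_ee_pos(); s=np.array(s[:2])
mid=e-.02*u
print(r.move_l([*(e-.115*u),.043],vel=.05,guard=12),telemetry.current_wrist_force())
print(r.move_l([*mid,.043],vel=.05,guard=14),telemetry.current_wrist_force(),telemetry.current_ee_pos())
for n in("top","side"):
    vision.snapshot(n); print([(np.round(d["at"],3).tolist(),round(d["score"],2)) for d in models.mark_of("jar",n)])
shot("top","t2");shot("side","s2")
print(telemetry.current_t(),e)
E
```

```text
False [-0.16104152 -0.08370726 -0.47211339]
False [ 0.29978108 -1.20325891  0.09637951] [ 0.4959652  -0.05669639  0.04296294]
[([0.334, -0.134, 0.003], 0.81), ([0.544, -0.287, -0.002], 0.63)]
[([0.547, -0.285, -0.0], 0.84), ([0.337, -0.132, -0.002], 0.73), ([0.506, -0.013, -0.001], 0.65)]
13.0333 [ 0.50092738 -0.0372847 ]
```

View pics/t2.png

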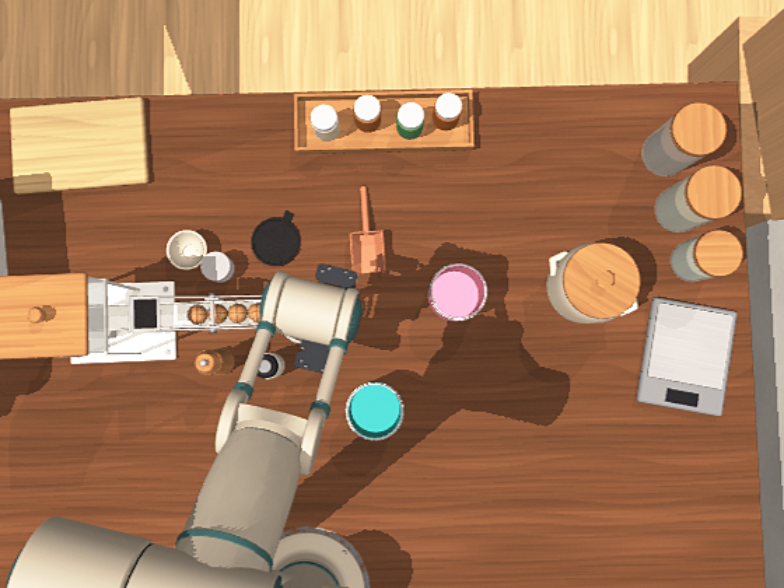

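View pics/s2.png

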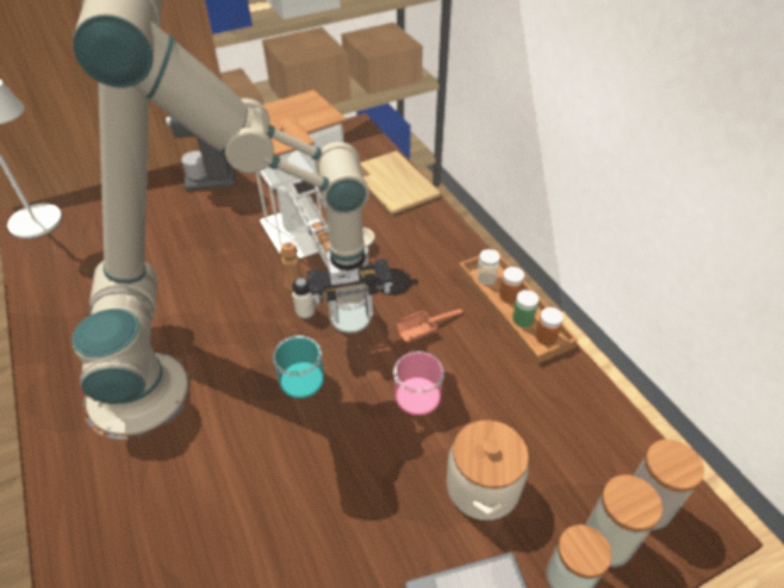

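The jar is at (0.506,-0.013), as predicted from the contact geometry. I'll push the last 20 mm slowly, then retreat.

```bash
python3 - <<'E'
from h import *
a=1.321; u=np.array([np.cos(a),np.sin(a)]); e=np.array([.50093,-.03728])
print(r.move_l([*e,.043],vel=.03,guard=14),telemetry.current_wrist_force(),telemetry.current_ee_pos())
r.hold(.2)
b=e-.06*u
r.move_l([*b,.043],vel=.1)
r.move_l([*b,.2],vel=.25)
r.move_to([.30,-.10,.36],quat(-.2))
for n in("top","side")*2:
    vision.snapshot(n); print([(np.round(d["at"],3).tolist(),round(d["score"],2)) for d in models.mark_of("jar",n)])
shot("top","t3");shot("side","s3")
print(telemetry.current_t())
E
```

```text
False [0.15415445 0.44969067 0.36736793] [ 0.50103013 -0.0368452   0.043023  ]
[([0.514, 0.009, 0.001], 0.62), ([0.335, -0.134, 0.002], 0.62), ([0.545, -0.285, -0.0], 0.55)]
[([0.339, -0.134, -0.001], 0.88), ([0.51, 0.01, -0.001], 0.61)]
[([0.546, -0.289, -0.001], 0.84), ([0.335, -0.135, 0.0], 0.81), ([0.514, 0.007, -0.001], 0.79)]
[([0.546, -0.288, 0.0], 0.75), ([0.51, 0.006, -0.003], 0.67)]
17.0417
```

View pics/t3.png

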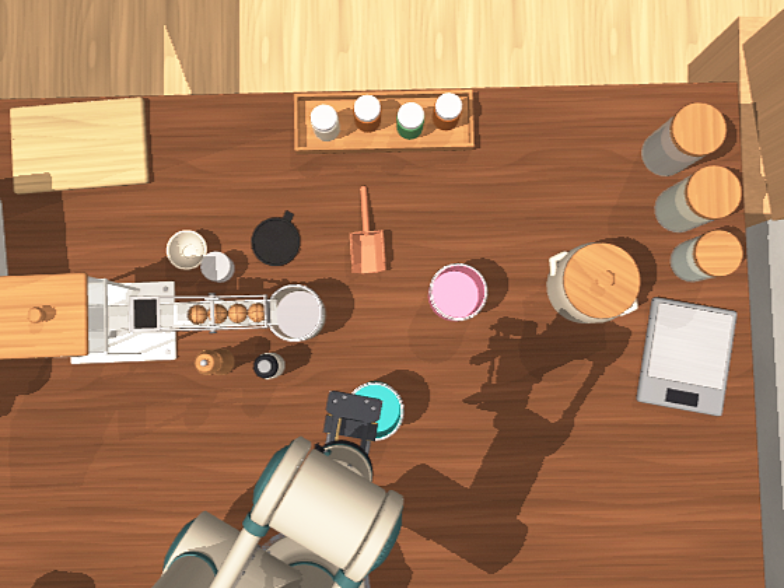

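View pics/s3.png

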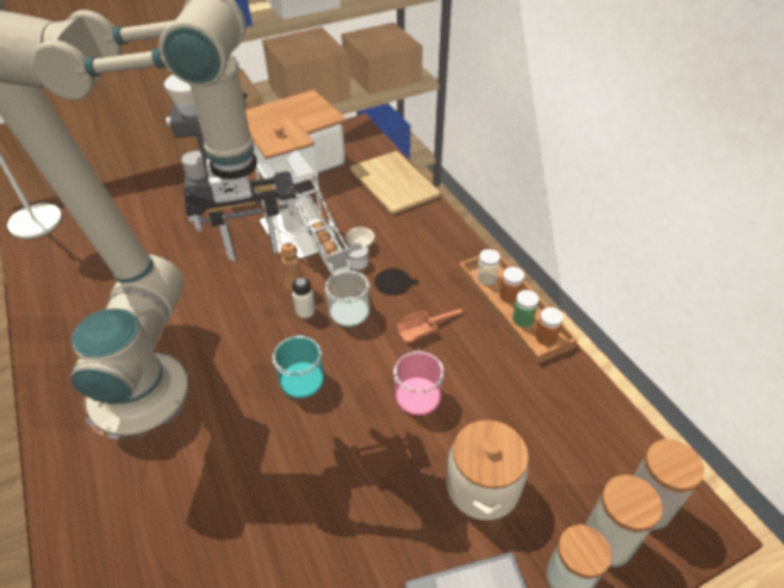

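The jar is at about (0.512,0.008), so x is about -0.029 and y about 0 in the dispenser frame. Its mouth is under the lip and the gate is shut. Next I'll press the paddle.

```bash
python3 - <<'E'
from h import *
L=np.array([.5115,.0369]); u=np.array([-.024,.9997])
q=quat(-.024)
P=lambda s,z:[*(L+s*u),z]
gripper_to(0.0)
r.move_to(P(.188,.36),q)
r.move_l(P(.188,.275),vel=.12,guard=5)
f0=np.array(telemetry.current_wrist_force())
print(r.move_l(P(.190,.252),vel=.05,guard=8),telemetry.current_wrist_force()-f0,telemetry.current_ee_pos())
shot("top","t4a");shot("side","s4a")
print(r.move_l(P(.196,.232),vel=.06,guard=12),telemetry.current_wrist_force()-f0,telemetry.current_ee_pos())
print(r.move_l(P(.203,.209),vel=.06,guard=16),telemetry.current_wrist_force()-f0,telemetry.current_ee_pos())
r.hold(.8)
shot("top","t4");shot("side","s4"); print(telemetry.current_wrist_force()-f0,telemetry.current_t())
E
```

```text
False [-1.17014172  0.15254086  0.04472881] [0.50689768 0.22687538 0.25177937]
False [-0.82361081 -0.25511572 -0.38491603] [0.50659132 0.23285984 0.23149069]
False [0.10555879 1.52535166 2.49786872] [0.50675415 0.24015428 0.20902766]
[-0.71563738  1.78379157  3.65775941] 23.0583
```

View pics/t4.png

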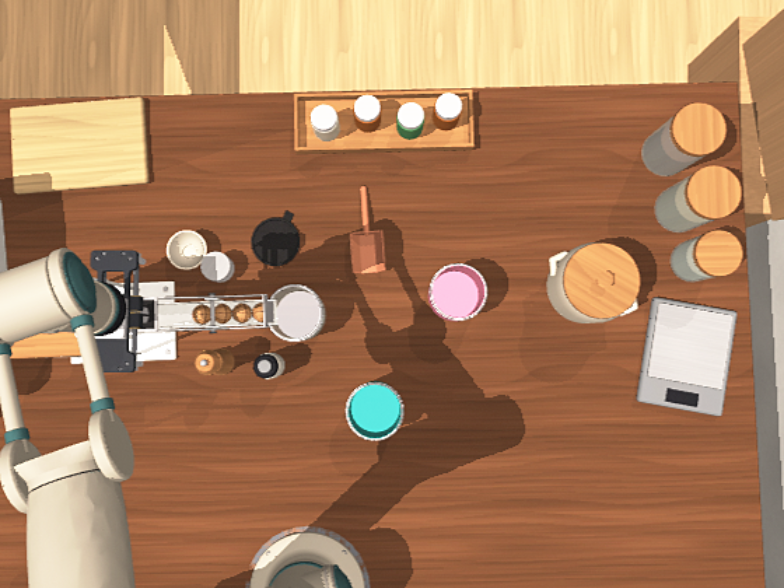

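View pics/s4.png

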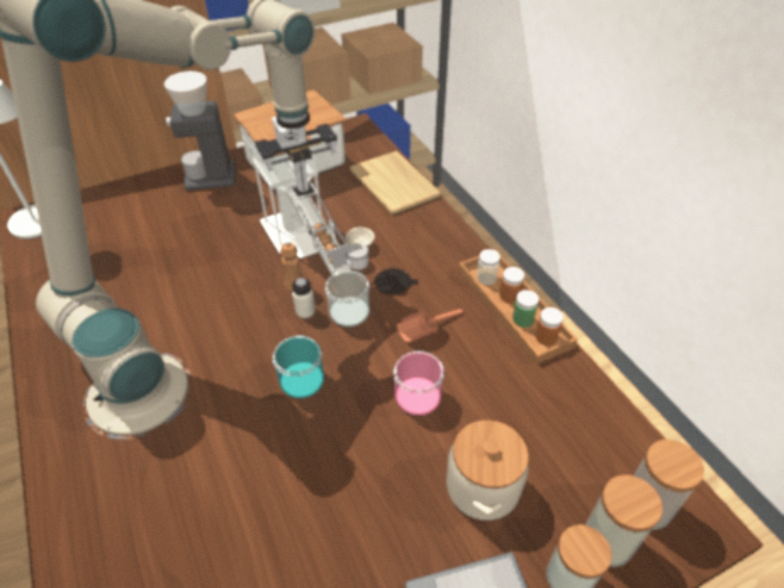

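```bash
python3 - <<'E'
import cv2,numpy as np
a=cv2.imread("pics/t4.png")[240:390,60:340];b=cv2.imread("pics/s4.png")[80:330,220:400]
c=cv2.imread("pics/s4a.png")[80:330,220:400]
cv2.imwrite("pics/z4.png",cv2.resize(a,None,fx=2.8,fy=2.8,interpolation=2));cv2.imwrite("pics/z4s.png",cv2.resize(np.hstack([c,b]),None,fx=2.2,fy=2.2,interpolation=2))
E
```

```text
(no output)
```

View pics/z4.png

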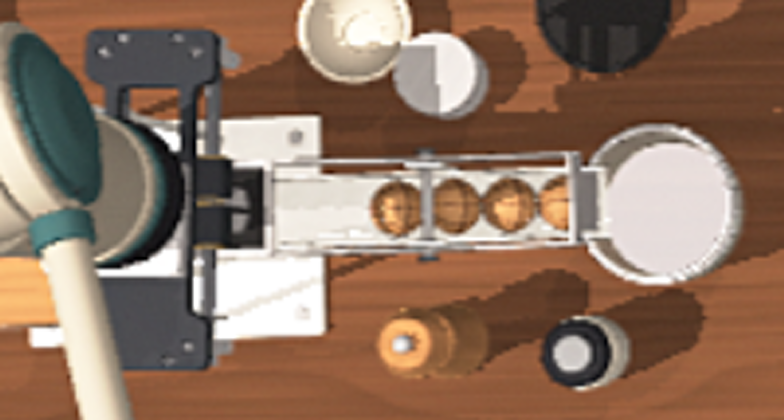

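View pics/z4s.png

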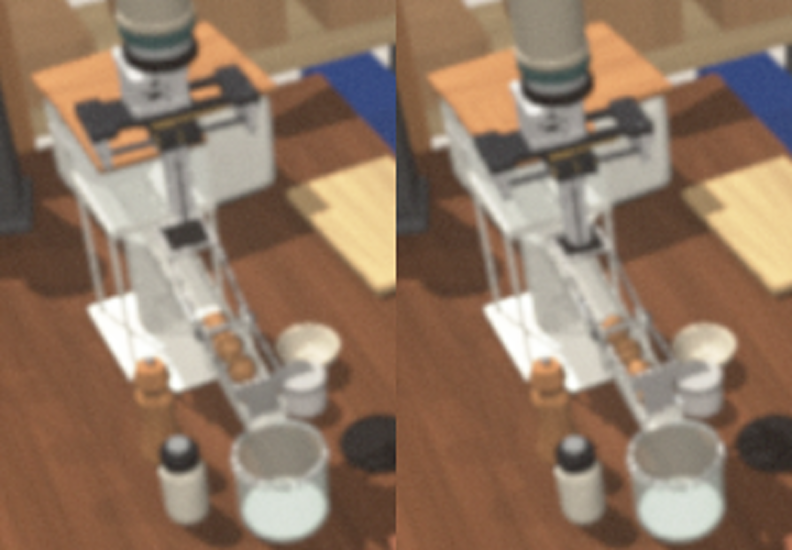

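The fingertips are on the pad and the gate has started to rise, but the force is only about 3.5 N and the walnuts have not run. The lever isn't far enough yet, so I'll press further in small steps.

```bash
python3 - <<'E'
from h import *
L=np.array([.5115,.0369]); u=np.array([-.024,.9997])
P=lambda s,z:[*(L+s*u),z]
for s,z in((.204,.204),(.205,.199),(.206,.194)):
    g=r.move_l(P(s,z),vel=.04,guard=8)
    r.hold(.15)
    F=np.mean([telemetry.current_wrist_force() for _ in range(6)],0)
    print(z,g,F.round(2),np.round(telemetry.current_ee_pos(),4))
    if g or F[2]>9: break
r.hold(.5)
shot("top","t5");shot("side","s5"); print(telemetry.current_t())
a=cv2.imread("pics/t5.png")[240:390,60:340];b=cv2.imread("pics/s5.png")[80:330,220:400]
a=cv2.resize(a,(467,250))
cv2.imwrite("pics/z5.png",cv2.resize(np.hstack([a,b]),None,fx=1.23,fy=1.23,interpolation=2))
E
```

```text
0.204 False [1.1  3.29 3.5 ] [0.5064 0.2407 0.2039]
0.199 False [-0.27  2.83  4.16] [0.5064 0.2416 0.1989]
0.194 False [-0.04  2.    3.53] [0.5064 0.2427 0.194 ]
24.9333
```

View pics/z5.png

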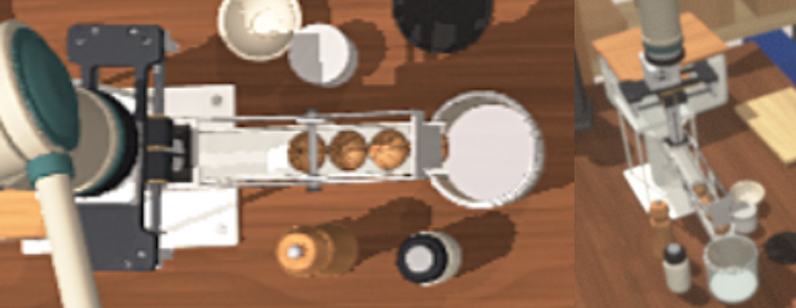

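Walnut 1 is now passing the lip, at crop (440,148). I'll press a little deeper and hold.

```bash
python3 - <<'E'
from h import *
L=np.array([.5115,.0369]); u=np.array([-.024,.9997])
P=lambda s,z:[*(L+s*u),z]
for s,z in((.207,.189),(.208,.186)):
    g=r.move_l(P(s,z),vel=.04,guard=6)
    F=np.mean([telemetry.current_wrist_force() for _ in range(6)],0)
    print(z,g,F.round(2),np.round(telemetry.current_ee_pos(),4))
    if g: break
r.hold(1.5)
print(np.mean([telemetry.current_wrist_force() for _ in range(6)],0))
shot("top","t6");shot("side","s6"); print(telemetry.current_t())
a=cv2.imread("pics/t6.png")[240:390,60:340];b=cv2.imread("pics/s6.png")[80:330,220:400]
a=cv2.resize(a,(467,250))
cv2.imwrite("pics/z6.png",cv2.resize(np.hstack([a,b]),None,fx=1.23,fy=1.23,interpolation=2))
E
```

```text
0.189 False [-1.35  2.38  5.77] [0.5065 0.244  0.1892]
0.186 False [-0.93  0.99  6.5 ] [0.5065 0.2447 0.1863]
[-1.1009077   1.30876956  4.05436213]
27.0583
```

View pics/z6.png

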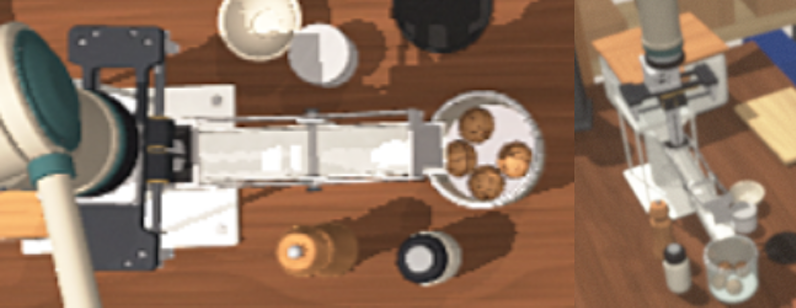

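All four walnuts lie in the jar (crop about 460–515, 125–183) and the chute is empty. I'll release the paddle along its arc and retreat.

```bash
python3 - <<'E'
from h import *
L=np.array([.5115,.0369]); u=np.array([-.024,.9997])
P=lambda s,z:[*(L+s*u),z]
for s,z in((.200,.215),(.192,.235),(.188,.265)): r.move_l(P(s,z),vel=.06)
r.move_l(P(.186,.36),vel=.15)
r.move_to([.30,-.05,.38],quat(-.1))
r.hold(.5)
shot("top","t7");shot("side","s7")
for k in("jar","gate","paddle_top","walnut1","spice_dispenser","pepper_mill","tea_tin","salt_bowl","stretch_lid","scoop","crock"):
  for n in("top","side"):
    print(k,n,[np.round(d["at"],3).tolist() for d in models.mark_of(k,n)][:5])
print(telemetry.current_wrist_force(),telemetry.current_t())
a=cv2.imread("pics/t7.png")[240:390,60:340];b=cv2.imread("pics/s7.png")[80:330,220:400]
a=cv2.resize(a,(467,250))
cv2.imwrite("pics/z7.png",cv2.resize(np.hstack([a,b]),None,fx=1.23,fy=1.23,interpolation=2))
E
```

```text
jar top [[0.514, 0.012, -0.001], [0.542, -0.288, 0.0], [0.336, -0.137, 0.005], [0.557, -0.532, -0.0]]
jar side [[0.338, -0.132, -0.0], [0.512, 0.006, 0.0], [0.543, -0.286, 0.002]]
gate top [[0.51, 0.048, 0.112], [0.652, 0.051, 0.005]]
gate side [[0.515, 0.05, 0.115], [0.64, 0.214, -0.003]]
paddle_top top [[0.509, 0.232, 0.236]]
paddle_top side [[0.509, 0.231, 0.234]]
walnut1 top [[0.509, 0.034, 0.022], [0.507, -0.017, 0.021], [0.542, 0.016, 0.022]]
walnut1 side [[0.537, 0.019, 0.026], [0.509, 0.033, 0.028]]
spice_dispenser top [[0.419, 0.061, 0.001]]
spice_dispenser side [[0.418, 0.059, 0.002]]
pepper_mill top [[0.428, 0.156, 0.0]]
pepper_mill side [[0.431, 0.158, 0.002]]
tea_tin top [[0.606, 0.159, 0.001]]
tea_tin side [[0.552, -0.53, 0.001], [0.604, 0.155, 0.002]]
salt_bowl top [[0.636, 0.216, 0.002], [0.604, 0.161, 0.001]]
salt_bowl side [[0.637, 0.216, 0.0]]
stretch_lid top [[0.654, 0.052, 0.0]]
stretch_lid side [[0.653, 0.055, 0.001]]
scoop top []
scoop side [[0.669, -0.127, 0.003]]
crock top [[0.557, -0.532, -0.002]]
crock side [[0.556, -0.529, -0.0], [0.432, 0.158, 0.004]]
[ 0.19450366 -0.11999524  0.71803262] 32.65
```

View pics/z7.png

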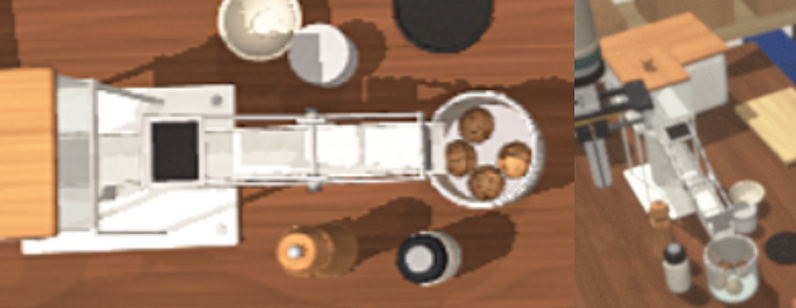

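View pics/s7.png

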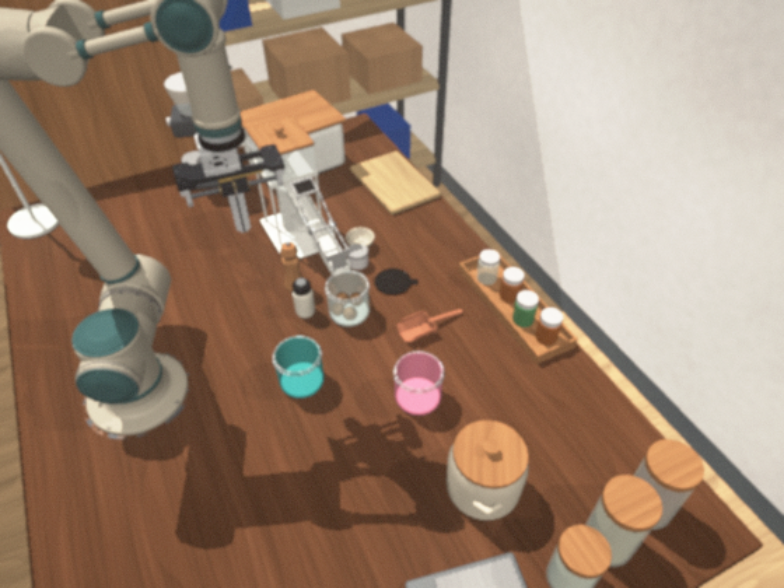

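The four walnuts are in the jar, the paddle is back up and the gate is shut. Nothing else has moved and the arm is clear, so I'm handing in.

```bash
python3 -c "
from h import *
r.sign_off(); print(telemetry.current_t())"
```

```text
the job is handed in; nothing more can be done
the job is handed in; nothing more can be done
```

All four walnuts are in the clear jar, and I handed the job in after about 33 s of the 58 s allowed. The hand-in gave no verdict.

**What I did:** I pushed the jar under the lip with the two half-open fingers held low. I then pressed the paddle with the closed fingertips until the walnuts had run out, and let it come up again.

**Last checks:**
- **Walnuts:** all four show in the jar in the picture. The network's point marks found only three of them from above and two from the side.
- **Jar:** it stands at about (0.513, 0.009), which is roughly 28 mm in front of the lip and within about 2 mm of the chute's centre line.
- **Lever:** the paddle is back at z ≈ 0.235 m and the gate mark is at z ≈ 0.113 m, so the gate is shut to within what the cameras can show.
- **Other things on the board:** all were within about 5 mm of where they started. The scoop was missed by the network in the top view but found unmoved from the side.
- **Robot:** the arm was clear of everything.

**What did not go as expected:** the paddle had to be pressed about 20 mm deeper than I worked out from the given geometry before the stop force of about 6 N showed. The first press only half opened the gate, so I pressed further in small steps. The lever angle was never read directly; I judged it from the walnuts passing and from the force.

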